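# Close the bead jars with their own lids

### The arm

A 6-joint arm with a two-finger parallel gripper is mounted at the origin on the work surface. World frame = base frame: x ahead of the robot, y to its left, z up, the work surface at z = 0. Lengths are in mm, angles in degrees, forces in N, time in s.
With the tool pointing down it reaches from about 325 to 775 mm from the base axis. Payload 5.5 kg.
Tool frame: the origin (TCP) lies at the very end of the fingers, on their centre line; the grasp point (between the pads) lies 19 mm behind it; z points along the fingers, y is the line along which they close (so a half turn about z gives the same grasp; the last joint's range is limited). The gripper opens to 88 mm and grips with 3 to 60 N. Pads are 20 mm wide; open, the fingers measure 115 mm over their backs; the gripper's body (75 mm by 178 mm) begins 61 mm behind the grasp point.
Start: joints at [-67.649, 5.22, 70.514, -0, 104.267, -3.249], TCP at [259.251, -541.115, 222.631] pointing down, gripper open.
Joint ranges: [-164.24, 164.24], [-49.07, 125.15], [9.68, 141.18], [-86.29, 266.29], [3.28, 154.24], [-151.56, 151.56]. Speed limits (degrees/s): [147.25, 147.25, 172.46, 180, 180, 180].

### API

Orientations are given as [roll, pitch, yaw] about the fixed x, y, z axes, in that order (R = Rz(yaw) Ry(pitch) Rx(roll)).
In Python, from workcell import manip gives the robot as it stands. The module is installed in compiled form; this text tells all that it offers.
- The arm moves only by the tool servo_tool, never from a script. Its argument "motion" is a list of rows, each an object of numbers: "tx", "ty", "tz": the shift along the tool's x, y, z in units of 6 cm (1.0 is 6 cm); "wx", "wy", "wz": the turn, a rotation vector about the tool's x, y, z in units of 8 degrees (1.0 is 8 degrees); "hand": the opening, from -1 (shut) to 1 (fully open). A call has 1 to 20 rows; each row shifts and turns the commanded pose from where the row before left it, along the tool's axes as they then stand; what a row does not reach is not made up. A row lasts 1/8 s, in which the tool goes at most 62.5 mm and 10.7 degrees, less where a joint would pass 70% of its speed; a pose out of reach is approached as far as the arm can. A call with a number of a shift or a turn outside -1 to 1 is refused whole. A call with a gripper value outside its range is refused whole. The fingers move at their own pace and stop on an object; "newtons" is the grip in N (left out, the last holds). Time passes only in rows, so rows that do not move let the fingers close. It gives the time, the measured TCP pose, the force, the opening and the grip force at its end, in the units of the state.
- manip.state(): the state, without advancing time (a new reading comes with each control period).
- manip.camera(name): name is "scene" or "side" or "wrist"; returns a dict with "color" (400x640x3 uint8, red, green, blue), "fx", "fy", "cx", "cy" (pixels), "rvec" (rotation vector, rad) and "tvec" (3), from world to camera coordinates, as OpenCV has them; the wrist camera has in their place "tool_from_camera" (4x4, takes a point from camera to tool coordinates, whose origin is the TCP and whose axes are the flange's). Camera axes: x right, y down, z forward; pixel columns grow to the right and rows downward; lengths in mm; the calibration is good to about 2 mm. A picture is of the moment at which its call begins: read the wrist's pose just before it. There is no depth.
- manip.job_done(): hands the job in; it is judged then, once.
Trained networks look in a picture, given as the dict that the camera call returned (one of the last four; its "shot" number tells which), for a name from the list of things; names that differ only in an ending like _2 or _b are one class to them, and where a whole thing is asked for, a point or a joint stands for the part that bears it (a point fixed in the world has none). Each returns a list of dicts, best first, with "confidence" (0 to 1); they miss things now and then, are a little off and sometimes report something else, mostly with a low value. They report only what shows in the picture. A call takes as long as a camera call. They do not tell look-alikes from the thing itself.
- manip.look_for(thing, picture): "point" ([x, y, z] in mm, in world coordinates, good to about 4 mm: the middle of the surface that is visible of it).
The state is a dict: "t": time; "joint_positions": joint angles; "qvel": joint speeds; "effort": joint torques, N m; "position": TCP position; "eef_rot": TCP orientation; "wrist_force": force on the tool from outside, world axes, zero at the start; "torque": the same for the moment, N m; "gripper_width": finger opening in mm; "gripper_force": force on a finger pad.
Only numpy, scipy, OpenCV 4.12 (cv2) and the standard library are available. Lean on these libraries where they do the work, as an engineer would, in place of code of your own. Each camera call takes 0.05 s, during which the arm holds its last target. There are 200 camera calls.

### The job

Class is over: close the four open bead jars. Put each lid on the jar that it fits and whose beads have its colour, so that it lies flat and fully home in the mouth, and let go. Leave the jars standing where they are, spill nothing, and leave the glue bottle and the scissors alone.

Things in the scene. Friction and masses are not known exactly. Their poses are not given: they have to be found in the camera images.
- jar_wide_blue: Open clear plastic jar of the wide size holding blue wooden beads: outside diameter 90 mm, mouth 83 mm inside, rim 90 mm above the table, wall 3.5 mm, beads to about half. Loose, about 0.5 kg, standing upright. Origin: centre of its underside on the table; z up.
- jar_wide_yellow: Open clear plastic jar of the wide size holding yellow wooden beads: outside diameter 90 mm, mouth 83 mm inside, rim 90 mm above the table, wall 3.5 mm, beads to about half. Loose, about 0.5 kg, standing upright. Origin: centre of its underside on the table; z up.
- lid_wide_blue: Blue lid for a wide jar, lying knob up. A white tapered plug 14 mm high (66 mm across at its foot, 77 at the top; mouth slack 3 mm all round), a flange 93 mm across from 14 to 19 mm, and a central round knob, 28 mm across, from 19 to 43 mm, to grip from above. Origin: centre of the plug's underside; z up. Home: flange flat on the rim, origin 76 mm above the jar's. About 55 g.
- lid_wide_yellow: Yellow lid for a wide jar, lying knob up. A white tapered plug 14 mm high (66 mm across at its foot, 77 at the top; mouth slack 3 mm all round), a flange 93 mm across from 14 to 19 mm, and a central round knob, 28 mm across, from 19 to 43 mm, to grip from above. Origin: centre of the plug's underside; z up. Home: flange flat on the rim, origin 76 mm above the jar's. About 55 g.
- jar_narrow_blue: Open clear plastic jar of the narrow size holding blue wooden beads: outside diameter 64 mm, mouth 57 mm inside, rim 75 mm above the table, wall 3.5 mm, beads to about half. Loose, about 0.26 kg, standing upright. Origin: centre of its underside on the table; z up.
- jar_narrow_yellow: Open clear plastic jar of the narrow size holding yellow wooden beads: outside diameter 64 mm, mouth 57 mm inside, rim 75 mm above the table, wall 3.5 mm, beads to about half. Loose, about 0.26 kg, standing upright. Origin: centre of its underside on the table; z up.
- lid_narrow_blue: Blue lid for a narrow jar, lying knob up. A white tapered plug 14 mm high (40 mm across at its foot, 51 at the top; mouth slack 3 mm all round), a flange 67 mm across from 14 to 19 mm, and a central round knob, 28 mm across, from 19 to 43 mm, to grip from above. Origin: centre of the plug's underside; z up. Home: flange flat on the rim, origin 61 mm above the jar's. About 32 g.
- lid_narrow_yellow: Yellow lid for a narrow jar, lying knob up. A white tapered plug 14 mm high (40 mm across at its foot, 51 at the top; mouth slack 3 mm all round), a flange 67 mm across from 14 to 19 mm, and a central round knob, 28 mm across, from 19 to 43 mm, to grip from above. Origin: centre of the plug's underside; z up. Home: flange flat on the rim, origin 61 mm above the jar's. About 32 g.
- glue_bottle: White glue bottle with an orange cap, 48 mm across, 140 mm tall, standing beyond the jars. Bystander. Origin: centre of its underside. (Jars and lids stand mixed in two rows along y, the rows some 150 mm apart, with some 180 mm from one to the next in y: a gripper with its long side along y clears the neighbours.)
- scissors: Scissors with yellow bows, 170 mm long, 9 mm thick, lying flat beyond the jars. Bystander. Origin: near its middle, on the table; x points to the blade tips. (At the ends of the table, more than 0.45 m left and right of its middle line, are a tote box, a pencil cup and a stack of cardboard.)
Not all that is in view belongs to the job. What is shaped like the jar_narrow_blue but black or orange is not meant.

How it is judged:
By the outcome, as a careful person would: the job done as asked, in the order asked, and still so for the second after the job is handed in, with the robot touching nothing.
It also fails if it takes over 125 s, if anything falls off the work surface, if the arm or the gripper's body presses on something with over 40 N, if the wrist force passes 120 N, or if a joint passes its speed limit or range.

## Working session

There is one attempt and no reset: what is moved stays moved. The work goes in short steps, Python scripts to look and compute and a tool call to move; the robot and the scene stay as the last step left them, time stands still between calls to the robot, and variables do not carry over. Pictures are saved under pics/ and viewed, at most 14 in all, crops included, and the job is handed in when it is done.

Besides the shell and the picture viewer there is one more tool, called after ">>>" as name(argument=value, ...) on one line, values as JSON. servo_tool: Moves the arm, as the interface text tells. Its arguments: {"type":"object","properties":{"motion":{"type":"array"},"newtons":{"type":"number"}},"required":["motion"]}

```bash
mkdir -p pics; cat > h.py <<'E'
import numpy as np, cv2
from workcell import manip
T=["jar_wide_blue","jar_wide_yellow","lid_wide_blue","lid_wide_yellow","jar_narrow_blue","jar_narrow_yellow","lid_narrow_blue","lid_narrow_yellow"]
def save(p,n): cv2.imwrite(f"pics/{n}.png",cv2.cvtColor(p["color"],cv2.COLOR_RGB2BGR))
def proj(p,X):
    u,_=cv2.projectPoints(np.float64(X).reshape(-1,3),np.float64(p["rvec"]),np.float64(p["tvec"]),np.array([[p["fx"],0,p["cx"]],[0,p["fy"],p["cy"]],[0,0,1.]]),None); return u.reshape(-1,2)
def ray(p,uv):
    R=cv2.Rodrigues(np.float64(p["rvec"]))[0]; t=np.float64(p["tvec"]).ravel()
    d=R.T@np.array([(uv[0]-p["cx"])/p["fx"],(uv[1]-p["cy"])/p["fy"],1.]); return -R.T@t,d/np.linalg.norm(d)
def onz(p,uv,z):
    c,d=ray(p,uv); return c+d*(z-c[2])/d[2]
def tri(a,ua,b,ub):
    c1,d1=ray(a,ua);c2,d2=ray(b,ub)
    s=np.linalg.lstsq(np.c_[d1,-d2],c2-c1,rcond=None)[0]
    p,q=c1+d1*s[0],c2+d2*s[1]; return (p+q)/2,np.linalg.norm(p-q)
E
python3 - <<'E'
from h import *
for n in["scene","side"]:
    p=manip.camera(n);save(p,n)
    print(n,"cam at",ray(p,(320,200))[0].round())
    for t in T+["glue_bottle","scissors"]:
        print(t,[(round(d["confidence"],2),np.round(d["point"]).tolist(),proj(p,d["point"])[0].round().tolist()) for d in manip.look_for(t,p)[:4]])
print(manip.state())
E
```

```text
scene cam at [ 822. -493. 1002.]
jar_wide_blue [(0.89, [616.0, 104.0, 50.0], [364.0, 184.0]), (0.44, [599.0, -277.0, 35.0], [283.0, 292.0])]
jar_wide_yellow [(0.81, [610.0, -88.0, 40.0], [327.0, 235.0])]
lid_wide_blue [(0.94, [468.0, -265.0, 14.0], [245.0, 264.0])]
lid_wide_yellow [(0.76, [467.0, -94.0, 17.0], [282.0, 215.0])]
jar_narrow_blue [(0.95, [458.0, 84.0, 52.0], [313.0, 163.0]), (0.94, [366.0, 174.0, 47.0], [304.0, 131.0]), (0.83, [347.0, 84.0, 49.0], [282.0, 147.0]), (0.76, [273.0, 260.0, 47.0], [295.0, 102.0])]
jar_narrow_yellow [(0.93, [598.0, -277.0, 38.0], [282.0, 292.0])]
lid_narrow_blue [(0.8, [470.0, 262.0, 20.0], [347.0, 132.0])]
lid_narrow_yellow [(0.77, [632.0, 271.0, 22.0], [394.0, 152.0])]
glue_bottle [(0.61, [759.0, -126.0, 89.0], [371.0, 269.0]), (0.53, [457.0, 84.0, 52.0], [313.0, 163.0])]
scissors [(0.8, [785.0, 198.0, 5.0], [428.0, 195.0])]
side cam at [336. 769. 904.]
jar_wide_blue [(0.93, [617.0, 102.0, 53.0], [267.0, 216.0])]
jar_wide_yellow [(0.57, [606.0, -70.0, 55.0], [289.0, 170.0])]
lid_wide_blue [(0.61, [462.0, -244.0, 25.0], [349.0, 146.0]), (0.25
[... 698 characters left out ...]
6.0])]
{'t': 1.1, 'joint_positions': array([-6.76486212e+01,  5.22044500e+00,  7.05146298e+01,  1.13766605e-03,
        1.04264250e+02, -3.24979962e+00]), 'qvel': array([ 0.01682666, -0.02208076, -0.0178236 ,  0.01086044,  0.00659777,
       -0.02735777]), 'effort': array([-1.26371007e-03, -4.46210432e+01, -4.06514132e+01,  6.95786951e-02,
        1.96179561e-02, -2.53935718e-05]), 'position': array([ 259.26667774, -541.12217981,  222.61581364]), 'eef_rot': array([ 1.79999264e+02, -1.06254669e-03,  2.56014587e+01]), 'wrist_force': array([-0.34587514,  0.13316549, -0.34475734]), 'torque': array([-0.00015805,  0.05384716, -0.02098045]), 'gripper_force': 0.0, 'gripper_width': 88.16926437963315}
```

View pics/scene.png

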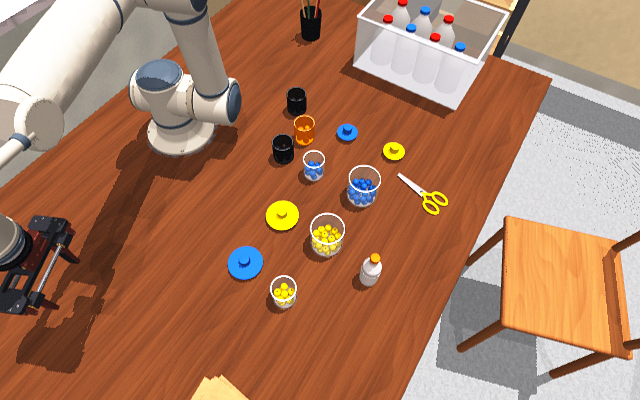

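View pics/side.png

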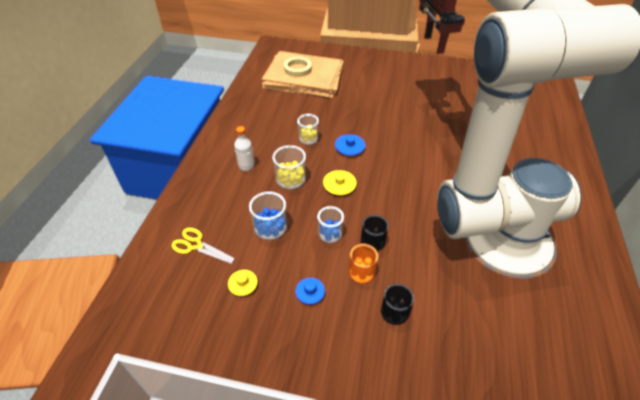

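The scene view shows narrow jar-shaped things at scene pixels (313,165), which is clear with blue beads, (304,130) orange, and (297,102) and (283,149), both black. Only (313,165) fits jar_narrow_blue, because it is clear and holds blue beads. I'll confirm that in a crop and check the wrist camera geometry.

```bash
python3 - <<'E'
from h import *
p=manip.camera("wrist");print(p["fx"],p["cx"],p["cy"],np.round(p["tool_from_camera"],3).tolist())
i=cv2.imread("pics/scene.png")[80:200,230:390];cv2.imwrite("pics/crop.png",cv2.resize(i,None,fx=4,fy=4,interpolation=2))
E
```

```text
331.91492265625203 321.2938504793474 194.8193189186369 [[0.001, -0.961, -0.278, 77.095], [1.0, 0.001, 0.0, -0.207], [-0.0, -0.278, 0.961, -161.707], [0.0, 0.0, 0.0, 1.0]]
```

View pics/crop.png

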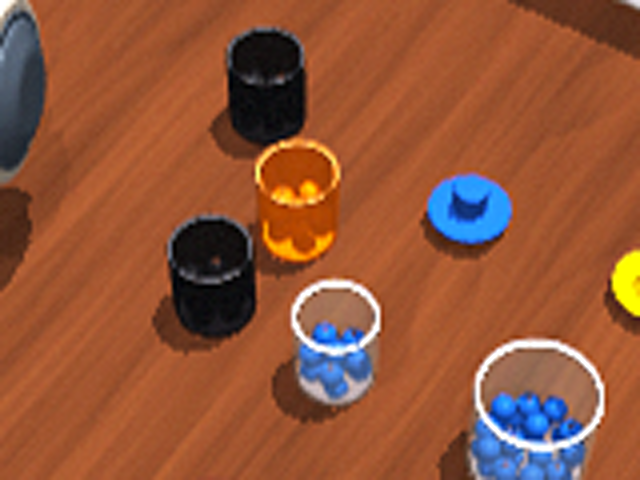

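The crop confirms it: the clear jar with blue beads is at crop (335,340), and the black and orange cups are decoys. I'm turning to yaw 0 and rising to an overview pose.

>>> servo_tool(motion=[{"wz":0.8,"tz":-0.35,"hand":1},{"wz":0.8,"tz":-0.35},{"wz":0.8,"tz":-0.35},{"wz":0.8,"tz":-0.35},{"tx":0.5,"ty":-0.8},{"tx":0.5,"ty":-0.8},{"tx":0.5,"ty":-0.8},{"tx":0.5,"ty":-0.8},{"tx":0.5,"ty":-0.8},{"tx":0.5,"ty":-0.8},{"tx":0.5,"ty":-0.8},{"tx":0.5,"ty":-0.8},{},{}])

```text
$.motion[0]: bad value
```

```bash
cat >> h.py <<'E'
from scipy.spatial.transform import Rotation as Ro
def wrist():
    s=manip.state();p=manip.camera("wrist")
    W=np.eye(4);W[:3,:3]=Ro.from_euler("xyz",s["eef_rot"],degrees=True).as_matrix();W[:3,3]=s["position"]
    C=np.linalg.inv(W@np.array(p["tool_from_camera"]))
    p["rvec"]=cv2.Rodrigues(C[:3,:3])[0];p["tvec"]=C[:3,3];return p
E
python3 - <<'E'
from h import *
import pickle
s=manip.state();print(s["t"],s["position"],s["eef_rot"])
p=wrist();save(p,"w1");pickle.dump(p,open("w1.pkl","wb"))
for t in T: print(t,[(round(d["confidence"],2),np.round(d["point"]).tolist(),proj(p,d["point"])[0].round().tolist()) for d in manip.look_for(t,p)[:4]])
E
```

```text
1.15 [ 259.2597736  -541.11783887  222.65561387] [ 1.79997380e+02 -8.92684991e-04  2.55994826e+01]
jar_wide_blue []
jar_wide_yellow []
lid_wide_blue []
lid_wide_yellow []
jar_narrow_blue []
jar_narrow_yellow []
lid_narrow_blue []
lid_narrow_yellow []
```

View pics/w1.png

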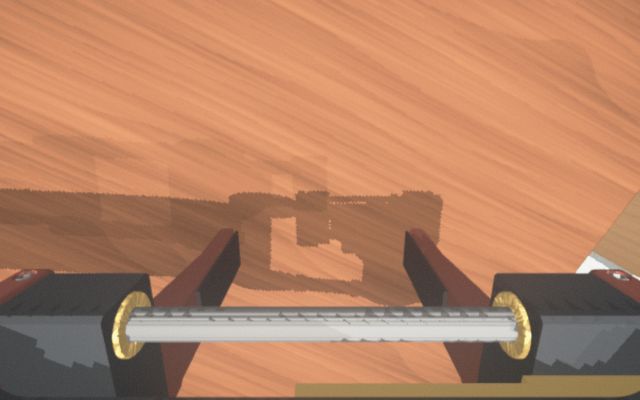

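The call was refused as "bad value", so I assume every row needs all its keys. The picture (w1) only shows bare table, with the gripper blocking rows below about 230.

>>> servo_tool(motion=[{"tx":0,"ty":0,"tz":-0.35,"wx":0,"wy":0,"wz":0.8,"hand":1},{"tx":0,"ty":0,"tz":-0.35,"wx":0,"wy":0,"wz":0.8,"hand":1},{"tx":0,"ty":0,"tz":-0.35,"wx":0,"wy":0,"wz":0.8,"hand":1},{"tx":0,"ty":0,"tz":-0.35,"wx":0,"wy":0,"wz":0.8,"hand":1},{"tx":0.5,"ty":-0.8,"tz":0,"wx":0,"wy":0,"wz":0,"hand":1},{"tx":0.5,"ty":-0.8,"tz":0,"wx":0,"wy":0,"wz":0,"hand":1},{"tx":0.5,"ty":-0.8,"tz":0,"wx":0,"wy":0,"wz":0,"hand":1},{"tx":0.5,"ty":-0.8,"tz":0,"wx":0,"wy":0,"wz":0,"hand":1},{"tx":0.5,"ty":-0.8,"tz":0,"wx":0,"wy":0,"wz":0,"hand":1},{"tx":0.5,"ty":-0.8,"tz":0,"wx":0,"wy":0,"wz":0,"hand":1},{"tx":0.5,"ty":-0.8,"tz":0,"wx":0,"wy":0,"wz":0,"hand":1},{"tx":0.5,"ty":-0.8,"tz":0,"wx":0,"wy":0,"wz":0,"hand":1},{"tx":0,"ty":0,"tz":0,"wx":0,"wy":0,"wz":0,"hand":1},{"tx":0,"ty":0,"tz":0,"wx":0,"wy":0,"wz":0,"hand":1}])

```text
t: 3.35
position: [499.1, -157.4, 306.6]
eef_rot: [180.0, 0.0, 0.0]
wrist_force: [0.2, 0.5, 0.2]
gripper_width: 87.9
gripper_force: 0.0
```

```bash
python3 - <<'E'
from h import *
import pickle
s=manip.state();print(s["t"],s["position"],s["eef_rot"])
p=wrist();save(p,"w2");pickle.dump(p,open("w2.pkl","wb"))
for t in T: print(t,[(round(d["confidence"],2),np.round(d["point"]).tolist(),proj(p,d["point"])[0].round().tolist()) for d in manip.look_for(t,p)[:4]])
E
```

```text
3.35 [ 499.07090083 -157.41797142  306.63613647] [1.79971346e+02 1.75283112e-02 2.11820565e-02]
jar_wide_blue [(0.7, [619.0, 111.0, 54.0], [91.0, 60.0])]
jar_wide_yellow [(0.75, [602.0, -279.0, 44.0], [423.0, 77.0]), (0.68, [613.0, -80.0, 38.0], [258.0, 67.0]), (0.29, [618.0, 248.0, 14.0], [5.0, 64.0])]
lid_wide_blue [(0.67, [464.0, -258.0, 19.0], [394.0, 182.0]), (0.62, [613.0, -79.0, 39.0], [257.0, 67.0])]
lid_wide_yellow [(0.88, [471.0, -94.0, 17.0], [276.0, 177.0])]
jar_narrow_blue [(0.9, [363.0, 74.0, 44.0], [157.0, 256.0]), (0.86, [459.0, 87.0, 48.0], [136.0, 191.0]), (0.62, [368.0, 170.0, 44.0], [88.0, 253.0])]
jar_narrow_yellow [(0.95, [600.0, -279.0, 43.0], [422.0, 78.0])]
lid_narrow_blue [(0.66, [471.0, 250.0, 18.0], [29.0, 177.0])]
lid_narrow_yellow []
```

View pics/w2.png

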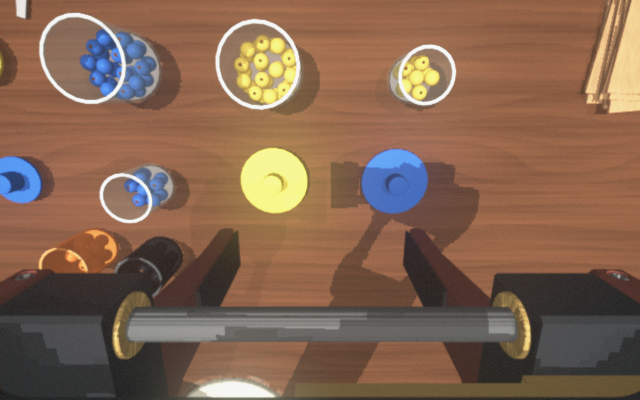

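w2 shows the white rims of jars wide-blue (82,58), wide-yellow (258,64), narrow-yellow (429,75) and narrow-blue (126,197). The lids are wide-yellow (274,181), wide-blue (395,182) and narrow-blue (15,180). I'll take a second view from +y.

>>> servo_tool(motion=[{"tx":0,"ty":-1,"tz":0,"wx":0,"wy":0,"wz":0,"hand":1},{"tx":0,"ty":-1,"tz":0,"wx":0,"wy":0,"wz":0,"hand":1},{"tx":0,"ty":-1,"tz":0,"wx":0,"wy":0,"wz":0,"hand":1},{"tx":0,"ty":-1,"tz":0,"wx":0,"wy":0,"wz":0,"hand":1},{"tx":0,"ty":-1,"tz":0,"wx":0,"wy":0,"wz":0,"hand":1},{"tx":0,"ty":0,"tz":0,"wx":0,"wy":0,"wz":0,"hand":1},{"tx":0,"ty":0,"tz":0,"wx":0,"wy":0,"wz":0,"hand":1}])

```text
t: 4.68
position: [499.3, 142.6, 306.6]
eef_rot: [180.0, 0.0, 0.0]
wrist_force: [-0.2, -1.0, -0.9]
gripper_width: 87.9
gripper_force: 0.0
```

```bash
cat > fit.py <<'E'
from h import *
import pickle,sys
from scipy.optimize import least_squares
from scipy.ndimage import map_coordinates
A=np.linspace(0,2*np.pi,120,endpoint=False)
def circ(c,r): return np.c_[c[0]+r*np.cos(A),c[1]+r*np.sin(A),np.full(120,c[2])]
def mask(p,kind):
    h,s,v=cv2.split(cv2.cvtColor(p["color"],cv2.COLOR_RGB2HSV))
    if kind=="rim": m=(s<70)&(v>165)
    elif kind=="blue": m=(h>95)&(h<125)&(s>130)
    else: m=(h>22)&(h<36)&(s>110)
    m[232:]=0
    return m.astype(np.uint8)*255
# edge points of a blob near a guess
def outline(p,kind,g,rad):
    uv=proj(p,g)[0];m=mask(p,kind)
    out=proj(p,circ(g,rad+18)); roi=np.zeros_like(m);cv2.fillPoly(roi,[out.astype(np.int32)],255);m&=roi
    if kind!="rim":
        m=cv2.morphologyEx(m,cv2.MORPH_OPEN,np.ones((3,3)))
    n,l,st,_=cv2.connectedComponentsWithStats(m)
    if n<2: return None
    k=1+np.argmax([np.hypot(*0*uv)+st[i,2]*st[i,3] for i in range(1,n)])
    c=max(cv2.findContours((l==k).astype(np.uint8),0,cv2.CHAIN_APPROX_NONE)[0],key=cv2.contourArea)
    return cv2.convexHull(c)
def ell(p,kind,g,rad):
    h=outline(p,kind,g,rad)
    if h is None: return None
    h=h.reshape(-1,2)
    if h.min()<=1 or h[:,0].max()>=638 or h[:,1].max()>=230 or len(h)<6: return None
    # resample hull evenly
    d=np.vstack([h,h[:1]]).astype(float);s=np.r_[0,np.cumsum(np.hypot(*np.diff(d,axis=0).T))]
    t=np.linspace(0,s[-1],80,endpoint=False);q=np.c_[np.interp(t,s,d[:,0]),np.interp(t,s,d[:,1])]
    return cv2.fitEllipseDirect(q.astype(np.float32))
R={"jar_wide_blue":(618,105,90,45),"jar_wide_yellow":(612,-79,90,45),"jar_narrow_blue":(457,90,75,32),"jar_narrow_yellow":(600,-275,75,32),
"lid_wide_blue":(465,-255,19,46.5),"lid_wide_yellow":(468,-90,19,46.5),"lid_narrow_blue":(468,262,19,33.5),"lid_narrow_yellow":(627,278,19,33.5)}
def run(ps,names=R):
    for n in names:
        x,y,z,r=R[n];kind="rim" if "jar" in n else n.split("_")[2]
        es=[(p,e) for p in ps if (e:=ell(p,kind,(x,y,z),r)) is not None]
        for p,e in es:
            c=onz(p,e[0],z); dist=np.linalg.norm(ray(p,e[0])[0]-c)
            print(n,"px",np.round(e[0],1),"axes",np.round(e[1],1),"expect dia px",round(2*r*p["fx"]/((cv2.Rodrigues(p["rvec"])[0]@c+np.ravel(p["tvec"]))[2]),1),"onz",c.round(1))
        if len(es)>1:
            q,g=tri(es[0][0],es[0][1][0],es[1][0],es[1][1][0]);print("   TRI",q.round(1),"gap",round(g,1))
E
python3 - <<'E'
from fit import *
s=manip.state();print(s["t"],s["position"],s["eef_rot"])
p=wrist();save(p,"w3");pickle.dump(p,open("w3.pkl","wb"))
run([pickle.load(open("w2.pkl","rb")),p])
E
```

```text
4.675 [499.26696114 142.55399764 306.59647839] [1.79967515e+02 5.02219710e-03 2.11007097e-02]
jar_wide_blue px [82.3 58. ] axes [79.7 97.7] expect dia px 84.9 onz [617.3  96.4  90. ]
jar_wide_blue px [364.1  58.3] axes [84.8 91.8] expect dia px 84.9 onz [617.5  97.6  90. ]
   TRI [617.6  97.5  88.5] gap 0.2
jar_wide_yellow px [257.6  64. ] axes [84.2 91.6] expect dia px 84.5 onz [611.6 -89.   90. ]
jar_wide_yellow px [536.3  64.4] axes [81.5 97.8] expect dia px 84.5 onz [611.7 -86.   90. ]
   TRI [612.  -88.3  86.2] gap 0.1
jar_narrow_blue px [125.4 197.7] axes [47.  55.4] expect dia px 51.8 onz [458.3  85.2  75. ]
jar_narrow_blue px [365.7 194.8] axes [51.4 58.9] expect dia px 51.9 onz [462.5  88.1  75. ]
   TRI [459.2  87.4  70.8] gap 4.1
jar_narrow_yellow px [423.8  75.1] axes [57.6 67.4] expect dia px 57.3 onz [ 601.6 -271.4   75. ]
lid_wide_blue px [394.1 180.6] axes [62. 66.] expect dia px 66.8 onz [ 466.7 -258.4   19. ]
lid_wide_yellow px [275.2 183.7] axes [23.7 24.1] expect dia px 66.6 onz [462.1 -92.7  19. ]
lid_wide_yellow px [474.6 186.6] axes [40.  43.3] expect dia px 66.5 onz [458.4 -71.6  19. ]
   TRI [451.4 -87.7 -15.1] gap 3.9
lid_narrow_blue px [231.8 185.7] axes [30.2 45.3] expect dia px 47.9 onz [459.4 268.1  19. ]
lid_narrow_yellow px [216.8  59.8] axes [15.9 23.2] expect dia px 53.1 onz [623.3 274.8  19. ]
```

View pics/w3.png

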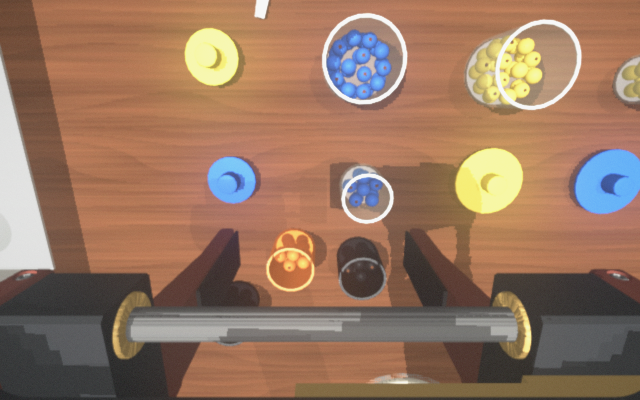

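w3 shows narrow-yellow lid (212,57), narrow-blue lid (232,181), wide-yellow lid (490,181), wide-blue lid (612,183), plus the jars. The rim of narrow-blue is at (367,198). Jar-base glare and the yellow mask spoil some fits, so I'll refit jointly with known-radius circles in both views.

```bash
cat > fit2.py <<'E'
from fit import *
from scipy.optimize import minimize
def soft(p,kind,sig=1.2):
    h,s,v=[a.astype(float) for a in cv2.split(cv2.cvtColor(p["color"],cv2.COLOR_RGB2HSV))]
    if kind=="rim": m=np.clip((v-120)/100,0,1)*np.clip((90-s)/60,0,1)
    elif kind=="blue": m=((h>95)&(h<128)&(s>110)).astype(float)
    else: m=((h>18)&(h<40)&(s>90)&(v>110)).astype(float)
    return cv2.GaussianBlur(m,(0,0),sig)
def score(p,m,c,r,kind):
    def samp(rr,z=0):
        u=proj(p,circ(np.array(c)+[0,0,z],rr));ok=(u[:,0]>1)&(u[:,0]<638)&(u[:,1]>1)&(u[:,1]<228)
        val=map_coordinates(m,[u[:,1],u[:,0]],order=1); return val,ok
    if kind=="rim": val,ok=samp(r-1.75)
    else:
        a,oa=samp(r-2.5);b,ob=samp(r+2.5);val,ok=a-b,oa&ob
    return val[ok].mean() if ok.sum()>70 else np.nan
def fitone(ps,n,g=None):
    x,y,z,r=R[n];kind="rim" if "jar" in n else n.split("_")[2]
    if g is not None:x,y=g
    def cost(ms,c):
        v=[score(p,m,c,r,kind) for p,m in zip(ps,ms)];v=[a for a in v if a==a];return -np.mean(v) if v else 0
    ms=[soft(p,kind,3) for p in ps]
    _,bx,by=min((cost(ms,(x+i,y+j,z)),x+i,y+j) for i in range(-16,17,3) for j in range(-16,17,3))
    ms=[soft(p,kind) for p in ps];s0=np.array([[0,0,0],[6,0,0],[0,6,0],[0,0,8]])+[bx,by,z]
    o=minimize(lambda c:cost(ms,c),[bx,by,z],method="Nelder-Mead",options=dict(initial_simplex=s0,xatol=.05,fatol=1e-5))
    f=minimize(lambda c:cost(ms,(c[0],c[1],z)),[bx,by],method="Nelder-Mead")
    nv=sum(score(p,m,(bx,by,z),r,kind)==1*score(p,m,(bx,by,z),r,kind) for p,m in zip(ps,ms))
    print(n,"views",nv,"free",o.x.round(1),round(-o.fun,2),"fixed z",f.x.round(1),round(-f.fun,2))
E
python3 - <<'E'
from fit2 import *
ps=[pickle.load(open(f"w{k}.pkl","rb")) for k in (2,3)]
for n in R: fitone(ps,n)
print('one by one')
for p in ps:
    for n in R: fitone([p],n)
E
```

```text
jar_wide_blue views 2 free [616.1  97.6  88.3] 0.91 fixed z [615.9  97.1] 0.89
jar_wide_yellow views 2 free [610.4 -88.6  88.1] 0.91 fixed z [610.2 -88.2] 0.89
jar_narrow_blue views 2 free [457.1  86.2  73. ] 0.88 fixed z [457.7  85.6] 0.86
jar_narrow_yellow views 1 free [ 601.7 -275.5   70.8] 0.9 fixed z [ 601.4 -274.3] 0.89
lid_wide_blue views 2 free [ 464.6 -259.3   15.6] 0.82 fixed z [ 465.5 -257.7] 0.78
lid_wide_yellow views 2 free [466.8 -90.5  21.7] 0.49 fixed z [466.4 -91.1] 0.47
lid_narrow_blue views 2 free [467.1 268.7  16.4] 0.82 fixed z [467.8 267.3] 0.8
lid_narrow_yellow views 1 free [622.1 269.8  55. ] 0.58 fixed z [623.5 276.6] 0.19
one by one
jar_wide_blue views 1 free [616.1  98.7  86.9] 0.9 fixed z [615.9  96.5] 0.89
jar_wide_yellow views 1 free [610.4 -88.2  86.7] 0.9 fixed z [610.1 -88.9] 0.89
jar_narrow_blue views 1 free [456.3  87.5  71. ] 0.86 fixed z [457.6  85.1] 0.85
jar_narrow_yellow views 1 free [ 601.7 -275.5   70.8] 0.9 fixed z [ 601.4 -274.3] 0.89
lid_wide_blue views 1 free [ 463.8 -260.    12.5] 0.83 fixed z [ 465.4 -258.5] 0.8
lid_wide_yellow views 1 
[... 166 characters left out ...]
ee [611. 262.  19.] -0.0 fixed z [611. 262.] -0.0
jar_wide_blue views 1 free [616.5  97.2  85.8] 0.94 fixed z [615.9  97.6] 0.92
jar_wide_yellow views 1 free [610.7 -90.1  85.8] 0.93 fixed z [610.4 -87.6] 0.92
jar_narrow_blue views 1 free [456.2  85.5  69.3] 0.91 fixed z [458.   86.4] 0.9
jar_narrow_yellow views 0 free [ 584. -291.   75.] -0.0 fixed z [ 584. -291.] -0.0
lid_wide_blue views 1 free [ 464.9 -258.8   16.4] 0.82 fixed z [ 465.6 -256.7] 0.81
lid_wide_yellow views 1 free [471.5 -78.6  40.3] 0.63 fixed z [467.1 -90.6] 0.3
lid_narrow_blue views 1 free [466.4 269.6  12.7] 0.83 fixed z [467.8 267.9] 0.81
lid_narrow_yellow views 1 free [622.1 269.8  55. ] 0.58 fixed z [623.5 276.6] 0.19
```

Rims and lids fit consistently to about 1 mm, with measured heights of 88/73/16 against the nominal 90/75/19, which is within calibration. The nearest is lid_narrow_blue at (467.7, 267.5). It gets gripped by the knob with the TCP at z 23, which keeps the fingertips above the 19 mm flange.

>>> servo_tool(motion=[{"tx":-0.176,"ty":-0.694,"tz":0.6,"wx":0,"wy":0,"wz":0,"hand":1},{"tx":-0.176,"ty":-0.694,"tz":0.6,"wx":0,"wy":0,"wz":0,"hand":1},{"tx":-0.175,"ty":-0.694,"tz":0.6,"wx":0,"wy":0,"wz":0,"hand":1},{"tx":0,"ty":0,"tz":0.7,"wx":0,"wy":0,"wz":0,"hand":1},{"tx":0,"ty":0,"tz":0.7,"wx":0,"wy":0,"wz":0,"hand":1},{"tx":0,"ty":0,"tz":0.7,"wx":0,"wy":0,"wz":0,"hand":1},{"tx":0,"ty":0,"tz":0.4,"wx":0,"wy":0,"wz":0,"hand":0.2},{"tx":0,"ty":0,"tz":0.2,"wx":0,"wy":0,"wz":0,"hand":0.2},{"tx":0,"ty":0,"tz":0.22,"wx":0,"wy":0,"wz":0,"hand":0},{"tx":0,"ty":0,"tz":0,"wx":0,"wy":0,"wz":0,"hand":0},{"tx":0,"ty":0,"tz":0,"wx":0,"wy":0,"wz":0,"hand":-0.2},{"tx":0,"ty":0,"tz":0,"wx":0,"wy":0,"wz":0,"hand":-1},{"tx":0,"ty":0,"tz":0,"wx":0,"wy":0,"wz":0,"hand":-1},{"tx":0,"ty":0,"tz":0,"wx":0,"wy":0,"wz":0,"hand":-1},{"tx":0,"ty":0,"tz":0,"wx":0,"wy":0,"wz":0,"hand":-1},{"tx":0,"ty":0,"tz":0,"wx":0,"wy":0,"wz":0,"hand":-1}], newtons=15)

```text
t: 6.72
position: [468.1, 268.1, 24.3]
eef_rot: [-180.0, -0.1, 0.0]
wrist_force: [0.2, 0.2, 6.4]
gripper_width: 27.7
gripper_force: 15.0
```

```bash
python3 - <<'E'
from h import *
import pickle
for k,pts in((2,[(274,160),(255,180),(300,190),(258,40),(225,190)]),(3,[(490,160),(470,190),(212,35),(195,60),(230,60)])):
    p=pickle.load(open(f"w{k}.pkl","rb"));H=cv2.cvtColor(p["color"],cv2.COLOR_RGB2HSV)
    print(k,[(a,H[a[1],a[0]].tolist()) for a in pts])
E
```

```text
2 [((274, 160), [30, 98, 247]), ((255, 180), [30, 102, 247]), ((300, 190), [30, 110, 247]), ((258, 40), [22, 146, 215]), ((225, 190), [15, 131, 154])]
3 [((490, 160), [30, 84, 247]), ((470, 190), [28, 135, 246]), ((212, 35), [30, 74, 247]), ((195, 60), [30, 78, 247]), ((230, 60), [30, 69, 247])]
```

Gripped (27.7 mm, 15 N). I'm lifting it and carrying it over jar_narrow_blue at (457.6, 86).

>>> servo_tool(motion=[{"tx":0,"ty":0,"tz":-0.3,"wx":0,"wy":0,"wz":0,"hand":-1},{"tx":0,"ty":0,"tz":-0.6,"wx":0,"wy":0,"wz":0,"hand":-1},{"tx":0,"ty":0,"tz":-0.6,"wx":0,"wy":0,"wz":0,"hand":-1},{"tx":0,"ty":0,"tz":-0.6,"wx":0,"wy":0,"wz":0,"hand":-1},{"tx":0,"ty":0,"tz":-0.6,"wx":0,"wy":0,"wz":0,"hand":-1},{"tx":-0.035,"ty":0.3,"tz":0,"wx":0,"wy":0,"wz":0,"hand":-1},{"tx":-0.035,"ty":0.6,"tz":0,"wx":0,"wy":0,"wz":0,"hand":-1},{"tx":-0.035,"ty":0.6,"tz":0,"wx":0,"wy":0,"wz":0,"hand":-1},{"tx":-0.03,"ty":0.6,"tz":0,"wx":0,"wy":0,"wz":0,"hand":-1},{"tx":-0.03,"ty":0.6,"tz":0,"wx":0,"wy":0,"wz":0,"hand":-1},{"tx":0,"ty":0.325,"tz":0,"wx":0,"wy":0,"wz":0,"hand":-1},{"tx":0,"ty":0,"tz":0,"wx":0,"wy":0,"wz":0,"hand":-1},{"tx":0,"ty":0,"tz":0,"wx":0,"wy":0,"wz":0,"hand":-1},{"tx":0,"ty":0,"tz":0,"wx":0,"wy":0,"wz":0,"hand":-1}])

```text
t: 8.48
position: [457.5, 87.0, 185.1]
eef_rot: [-180.0, 0.0, 0.1]
wrist_force: [0.2, -0.1, -0.1]
gripper_width: 27.7
gripper_force: 15.0
```

```bash
sed -i 's/(h>18)&(h<40)&(s>90)&(v>110)/(h>23)\&(h<40)\&(s>45)\&(v>150)/' fit2.py; python3 - <<'E'
from fit2 import *
ps=[pickle.load(open(f"w{k}.pkl","rb")) for k in (2,3)]
for n in ["lid_wide_yellow","lid_narrow_yellow"]:
    fitone(ps,n)
    for p in ps: fitone([p],n)
p=wrist();save(p,"w4")
E
```

```text
lid_wide_yellow views 2 free [466.2 -90.8  18.4] 0.83 fixed z [466.3 -90.7] 0.82
lid_wide_yellow views 1 free [466.9 -91.4  21.9] 0.84 fixed z [466.1 -91.1] 0.83
lid_wide_yellow views 1 free [466.7 -89.8  20. ] 0.83 fixed z [466.5 -90.3] 0.83
lid_narrow_yellow views 1 free [625.8 279.9  24. ] 0.9 fixed z [626.5 281.4] 0.89
lid_narrow_yellow views 0 free [611. 262.  19.] -0.0 fixed z [611. 262.] -0.0
lid_narrow_yellow views 1 free [625.8 279.9  24. ] 0.9 fixed z [626.5 281.4] 0.89
```

View pics/w4.png

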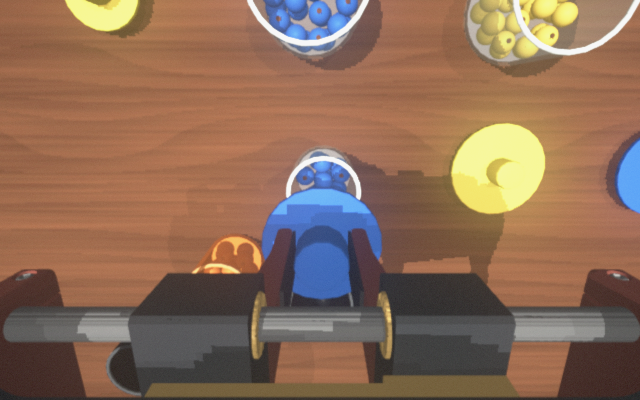

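The held lid is level and centred over the narrow blue rim (323,190). Lowering to just above home.

>>> servo_tool(motion=[{"tx":0,"ty":0.015,"tz":0.5,"wx":0,"wy":0,"wz":0,"hand":-1},{"tx":0,"ty":0,"tz":0.5,"wx":0,"wy":0,"wz":0,"hand":-1},{"tx":0,"ty":0,"tz":0.3,"wx":0,"wy":0,"wz":0,"hand":-1},{"tx":0,"ty":0,"tz":0.15,"wx":0,"wy":0,"wz":0,"hand":-1},{"tx":0,"ty":0,"tz":0.1,"wx":0,"wy":0,"wz":0,"hand":-1},{"tx":0,"ty":0,"tz":0.06,"wx":0,"wy":0,"wz":0,"hand":-1},{"tx":0,"ty":0,"tz":0.03,"wx":0,"wy":0,"wz":0,"hand":-1},{"tx":0,"ty":0,"tz":0,"wx":0,"wy":0,"wz":0,"hand":-1},{"tx":0,"ty":0,"tz":0,"wx":0,"wy":0,"wz":0,"hand":-1}])

```text
t: 9.65
position: [457.9, 85.4, 87.4]
eef_rot: [-180.0, -0.0, -0.0]
wrist_force: [0.2, 0.4, -0.5]
gripper_width: 27.8
gripper_force: 15.0
```

>>> servo_tool(motion=[{"tx":0,"ty":0,"tz":0.02,"wx":0,"wy":0,"wz":0,"hand":-1},{"tx":0,"ty":0,"tz":0.02,"wx":0,"wy":0,"wz":0,"hand":-1},{"tx":0,"ty":0,"tz":0,"wx":0,"wy":0,"wz":0,"hand":-1},{"tx":0,"ty":0,"tz":0,"wx":0,"wy":0,"wz":0,"hand":-1}])

```text
t: 10.15
position: [457.9, 85.4, 85.3]
eef_rot: [-180.0, -0.0, 0.0]
wrist_force: [-2.2, -1.9, 5.4]
gripper_width: 27.5
gripper_force: 15.0
```

Contact came at the expected height (5.4 N). Releasing, rising, and moving to a view pose for checking and for the narrow yellow lid.

>>> servo_tool(motion=[{"tx":0,"ty":0,"tz":0,"wx":0,"wy":0,"wz":0,"hand":-0.2},{"tx":0,"ty":0,"tz":0,"wx":0,"wy":0,"wz":0,"hand":-0.1},{"tx":0,"ty":0,"tz":0,"wx":0,"wy":0,"wz":0,"hand":0},{"tx":0,"ty":0,"tz":-0.2,"wx":0,"wy":0,"wz":0,"hand":0},{"tx":0,"ty":0,"tz":-0.5,"wx":0,"wy":0,"wz":0,"hand":0},{"tx":0,"ty":0,"tz":-0.8,"wx":0,"wy":0,"wz":0,"hand":0},{"tx":0.26,"ty":-0.4,"tz":-0.55,"wx":0,"wy":0,"wz":0,"hand":0},{"tx":0.26,"ty":-0.4,"tz":-0.55,"wx":0,"wy":0,"wz":0,"hand":0},{"tx":0.26,"ty":-0.4,"tz":-0.55,"wx":0,"wy":0,"wz":0,"hand":0},{"tx":0.25,"ty":-0.4,"tz":-0.55,"wx":0,"wy":0,"wz":0,"hand":0},{"tx":0,"ty":0,"tz":0,"wx":0,"wy":0,"wz":0,"hand":0},{"tx":0,"ty":0,"tz":0,"wx":0,"wy":0,"wz":0,"hand":0}])

```text
t: 11.65
position: [519.2, 181.0, 306.0]
eef_rot: [180.0, 0.1, 0.0]
wrist_force: [-0.8, 0.0, -1.4]
gripper_width: 44.2
gripper_force: 0.0
```

```bash
python3 - <<'E'
from fit2 import *
s=manip.state();print(s["t"],s["position"],s["eef_rot"])
p=wrist();save(p,"w5");pickle.dump(p,open("w5.pkl","wb"))
q=pickle.load(open("w3.pkl","rb"))
fitone([p],"lid_narrow_yellow");fitone([p,q],"lid_narrow_yellow")
R["lid_narrow_blue"]=(457.6,86,80,33.5);fitone([p],"lid_narrow_blue")
for n in("jar_wide_blue","jar_wide_yellow"):fitone([p],n)
E
```

```text
11.65 [519.24158071 181.03168957 305.99685192] [1.79967440e+02 5.69227682e-02 3.98854165e-03]
lid_narrow_yellow views 1 free [626.1 280.4  24.2] 0.89 fixed z [626.5 281.5] 0.88
lid_narrow_yellow views 2 free [626.1 280.4  23.3] 0.89 fixed z [626.5 281.5] 0.88
lid_narrow_blue views 1 free [456.   84.9  73.5] 0.87 fixed z [457.8  86.5] 0.86
jar_wide_blue views 1 free [616.2  97.1  86.2] 0.94 fixed z [616.  98.] 0.93
jar_wide_yellow views 1 free [610.6 -90.5  85.5] 0.93 fixed z [610.4 -87.3] 0.92
```

View pics/w5.png

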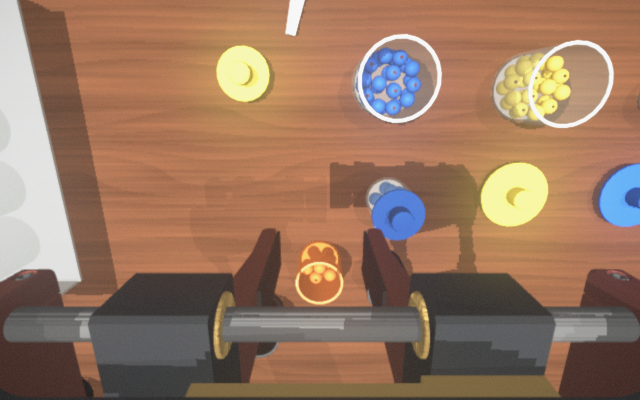

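The narrow blue lid sits centred on its jar (398,213 in w5; fit within 1 mm). Next is lid_narrow_yellow at (626.4, 281.3).

>>> servo_tool(motion=[{"tx":0.596,"ty":-0.557,"tz":0.3,"wx":0,"wy":0,"wz":0,"hand":0.3},{"tx":0.596,"ty":-0.557,"tz":0.3,"wx":0,"wy":0,"wz":0,"hand":0.3},{"tx":0.595,"ty":-0.557,"tz":0.3,"wx":0,"wy":0,"wz":0,"hand":0.3},{"tx":0,"ty":0,"tz":0.75,"wx":0,"wy":0,"wz":0,"hand":0.3},{"tx":0,"ty":0,"tz":0.75,"wx":0,"wy":0,"wz":0,"hand":0.3},{"tx":0,"ty":0,"tz":0.75,"wx":0,"wy":0,"wz":0,"hand":0.3},{"tx":0,"ty":0,"tz":0.75,"wx":0,"wy":0,"wz":0,"hand":0.2},{"tx":0,"ty":0,"tz":0.4,"wx":0,"wy":0,"wz":0,"hand":0.2},{"tx":0,"ty":0,"tz":0.2,"wx":0,"wy":0,"wz":0,"hand":0.2},{"tx":0,"ty":0,"tz":0.2,"wx":0,"wy":0,"wz":0,"hand":0},{"tx":0,"ty":0,"tz":0,"wx":0,"wy":0,"wz":0,"hand":0},{"tx":0,"ty":0,"tz":0,"wx":0,"wy":0,"wz":0,"hand":-0.2},{"tx":0,"ty":0,"tz":0,"wx":0,"wy":0,"wz":0,"hand":-1},{"tx":0,"ty":0,"tz":0,"wx":0,"wy":0,"wz":0,"hand":-1},{"tx":0,"ty":0,"tz":0,"wx":0,"wy":0,"wz":0,"hand":-1},{"tx":0,"ty":0,"tz":0,"wx":0,"wy":0,"wz":0,"hand":-1}])

```text
t: 13.7
position: [627.3, 281.9, 25.9]
eef_rot: [-180.0, -0.1, 0.0]
wrist_force: [0.5, -0.7, 5.6]
gripper_width: 27.4
gripper_force: 15.0
```

>>> servo_tool(motion=[{"tx":0,"ty":0,"tz":-0.3,"wx":0,"wy":0,"wz":0,"hand":-1},{"tx":0,"ty":0,"tz":-0.8,"wx":0,"wy":0,"wz":0,"hand":-1},{"tx":0,"ty":0,"tz":-0.9,"wx":0,"wy":0,"wz":0,"hand":-1},{"tx":0,"ty":0,"tz":-0.9,"wx":0,"wy":0,"wz":0,"hand":-1},{"tx":0,"ty":0,"tz":-0.8,"wx":0,"wy":0,"wz":0,"hand":-1},{"tx":-0.2,"ty":0.5,"tz":0,"wx":0,"wy":0,"wz":0,"hand":-1},{"tx":-0.2,"ty":0.8,"tz":0,"wx":0,"wy":0,"wz":0,"hand":-1},{"tx":-0.2,"ty":0.8,"tz":0,"wx":0,"wy":0,"wz":0,"hand":-1},{"tx":-0.2,"ty":0.8,"tz":0,"wx":0,"wy":0,"wz":0,"hand":-1},{"tx":-0.2,"ty":0.8,"tz":0,"wx":0,"wy":0,"wz":0,"hand":-1},{"tx":-0.2,"ty":0.8,"tz":0,"wx":0,"wy":0,"wz":0,"hand":-1},{"tx":-0.2,"ty":0.8,"tz":0,"wx":0,"wy":0,"wz":0,"hand":-1},{"tx":-0.2,"ty":0.8,"tz":0,"wx":0,"wy":0,"wz":0,"hand":-1},{"tx":-0.2,"ty":0.8,"tz":0,"wx":0,"wy":0,"wz":0,"hand":-1},{"tx":-0.2,"ty":0.8,"tz":0,"wx":0,"wy":0,"wz":0,"hand":-1},{"tx":-0.1,"ty":0.3,"tz":0,"wx":0,"wy":0,"wz":0,"hand":-1},{"tx":0,"ty":0,"tz":0,"wx":0,"wy":0,"wz":0,"hand":-1},{"tx":0,"ty":0,"tz":0,"wx":0,"wy":0,"wz":0,"hand":-1},{"tx":0,"ty":0,"tz":0,"wx":0,"wy":0,"wz":0,"hand":-1}])

```text
t: 16.08
position: [501.2, -197.0, 246.7]
eef_rot: [-180.0, -0.0, 0.1]
wrist_force: [-0.4, 0.1, -0.8]
gripper_width: 27.4
gripper_force: 15.0
```

```bash
python3 - <<'E'
from fit2 import *
s=manip.state();print(s["t"],s["position"],s["eef_rot"])
p=wrist();save(p,"w6");pickle.dump(p,open("w6.pkl","wb"))
q=pickle.load(open("w2.pkl","rb"))
for n in("jar_narrow_yellow","jar_wide_yellow","lid_wide_blue","lid_wide_yellow"):
    fitone([p],n);fitone([p,q],n)
E
```

```text
16.075 [ 501.22616015 -196.95674739  246.73708861] [-1.79982509e+02 -9.05089415e-03  1.20801776e-01]
jar_narrow_yellow views 1 free [ 601.7 -275.4   71.3] 0.93 fixed z [ 601.3 -274.4] 0.92
jar_narrow_yellow views 2 free [ 601.7 -275.4   71.1] 0.91 fixed z [ 601.4 -274.4] 0.9
jar_wide_yellow views 1 free [610.4 -88.   87. ] 0.93 fixed z [610.1 -89. ] 0.92
jar_wide_yellow views 2 free [610.4 -88.2  87.2] 0.92 fixed z [610.1 -89. ] 0.9
lid_wide_blue views 1 free [ 462.7 -260.7    8.9] 0.65 fixed z [ 464.5 -258.2] 0.63
lid_wide_blue views 2 free [ 463.3 -260.3   10.9] 0.74 fixed z [ 464.7 -258.4] 0.71
lid_wide_yellow views 1 free [466.4 -91.   18.9] 0.85 fixed z [466.5 -91. ] 0.85
lid_wide_yellow views 2 free [466.5 -91.2  20.1] 0.84 fixed z [466.2 -91. ] 0.84
```

View pics/w6.png

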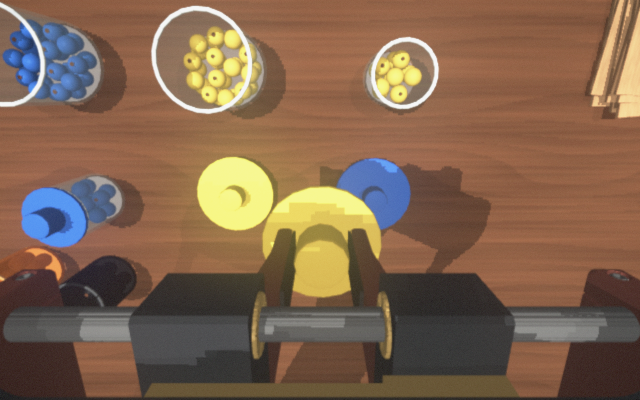

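The held lid is level, and jar_narrow_yellow's rim is at (404,73), which fits to (601.4,-274.6) in two views. Moving over it.

>>> servo_tool(motion=[{"tx":0.56,"ty":0.425,"tz":0,"wx":0,"wy":0,"wz":0,"hand":-1},{"tx":0.56,"ty":0.425,"tz":0,"wx":0,"wy":0,"wz":0,"hand":-1},{"tx":0.555,"ty":0.425,"tz":0.2,"wx":0,"wy":0,"wz":0,"hand":-1},{"tx":0,"ty":0,"tz":0.7,"wx":0,"wy":0,"wz":0,"hand":-1},{"tx":0,"ty":0,"tz":0.7,"wx":0,"wy":0,"wz":0,"hand":-1},{"tx":0,"ty":0,"tz":0.4,"wx":0,"wy":0,"wz":0,"hand":-1},{"tx":0,"ty":0,"tz":0.1,"wx":0,"wy":0,"wz":0,"hand":-1},{"tx":0,"ty":0,"tz":0,"wx":0,"wy":0,"wz":0,"hand":-1},{"tx":0,"ty":0,"tz":0,"wx":0,"wy":0,"wz":0,"hand":-1},{"tx":0,"ty":0,"tz":0,"wx":0,"wy":0,"wz":0,"hand":-1}])

```text
t: 17.38
position: [601.8, -275.1, 122.3]
eef_rot: [179.9, -0.1, 0.0]
wrist_force: [0.1, 0.1, 0.4]
gripper_width: 27.2
gripper_force: 15.0
```

>>> servo_tool(motion=[{"tx":0,"ty":0,"tz":0.25,"wx":0,"wy":0,"wz":0,"hand":-1},{"tx":0,"ty":0,"tz":0.15,"wx":0,"wy":0,"wz":0,"hand":-1},{"tx":0,"ty":0,"tz":0.1,"wx":0,"wy":0,"wz":0,"hand":-1},{"tx":0,"ty":0,"tz":0.05,"wx":0,"wy":0,"wz":0,"hand":-1},{"tx":0,"ty":0,"tz":0,"wx":0,"wy":0,"wz":0,"hand":-1},{"tx":0,"ty":0,"tz":0,"wx":0,"wy":0,"wz":0,"hand":-1}])

```text
t: 18.12
position: [601.4, -274.9, 88.0]
eef_rot: [180.0, -0.0, 0.0]
wrist_force: [0.1, -0.1, 0.5]
gripper_width: 27.4
gripper_force: 15.0
```

>>> servo_tool(motion=[{"tx":0,"ty":0,"tz":0.02,"wx":0,"wy":0,"wz":0,"hand":-1},{"tx":0,"ty":0,"tz":0.02,"wx":0,"wy":0,"wz":0,"hand":-1},{"tx":0,"ty":0,"tz":0,"wx":0,"wy":0,"wz":0,"hand":-1},{"tx":0,"ty":0,"tz":0,"wx":0,"wy":0,"wz":0,"hand":-1}])

```text
t: 18.62
position: [601.6, -275.0, 86.9]
eef_rot: [180.0, -0.1, -0.0]
wrist_force: [-1.7, 1.3, 4.6]
gripper_width: 27.5
gripper_force: 15.0
```

Contact at the expected height. Releasing and going to the view pose.

>>> servo_tool(motion=[{"tx":0,"ty":0,"tz":0,"wx":0,"wy":0,"wz":0,"hand":-0.2},{"tx":0,"ty":0,"tz":0,"wx":0,"wy":0,"wz":0,"hand":-0.1},{"tx":0,"ty":0,"tz":0,"wx":0,"wy":0,"wz":0,"hand":0},{"tx":0,"ty":0,"tz":-0.2,"wx":0,"wy":0,"wz":0,"hand":0},{"tx":0,"ty":0,"tz":-0.5,"wx":0,"wy":0,"wz":0,"hand":0},{"tx":0,"ty":0,"tz":-0.8,"wx":0,"wy":0,"wz":0,"hand":0},{"tx":-0.425,"ty":-0.25,"tz":-0.55,"wx":0,"wy":0,"wz":0,"hand":0},{"tx":-0.425,"ty":-0.25,"tz":-0.55,"wx":0,"wy":0,"wz":0,"hand":0},{"tx":-0.425,"ty":-0.25,"tz":-0.55,"wx":0,"wy":0,"wz":0,"hand":0},{"tx":-0.425,"ty":-0.25,"tz":-0.55,"wx":0,"wy":0,"wz":0,"hand":0},{"tx":0,"ty":0,"tz":0,"wx":0,"wy":0,"wz":0,"hand":0},{"tx":0,"ty":0,"tz":0,"wx":0,"wy":0,"wz":0,"hand":0}])

```text
t: 20.12
position: [499.6, -215.1, 306.6]
eef_rot: [-180.0, 0.0, -0.0]
wrist_force: [0.1, -0.8, -1.2]
gripper_width: 43.8
gripper_force: 0.0
```

```bash
python3 - <<'E'
from fit2 import *
s=manip.state();print(s["t"],s["position"],s["eef_rot"])
p=wrist();save(p,"w7");pickle.dump(p,open("w7.pkl","wb"))
R["lid_narrow_yellow"]=(601.4,-274.6,80,33.5)
for n in("lid_narrow_yellow","jar_wide_yellow","lid_wide_blue","lid_wide_yellow"): fitone([p],n)
E
```

```text
20.125 [ 499.55716012 -215.05759292  306.63476121] [-1.79999629e+02  3.77031795e-03 -3.83785416e-03]
lid_narrow_yellow views 1 free [ 600.4 -273.9   81.6] 0.93 fixed z [ 600.5 -274.1] 0.93
jar_wide_yellow views 1 free [610.5 -87.9  86.7] 0.89 fixed z [610.2 -89. ] 0.88
lid_wide_blue views 1 free [ 463.6 -259.4   11.9] 0.83 fixed z [ 465.3 -258.7] 0.79
lid_wide_yellow views 1 free [466.7 -91.8  21.1] 0.83 fixed z [466.2 -91.1] 0.83
```

View pics/w7.png

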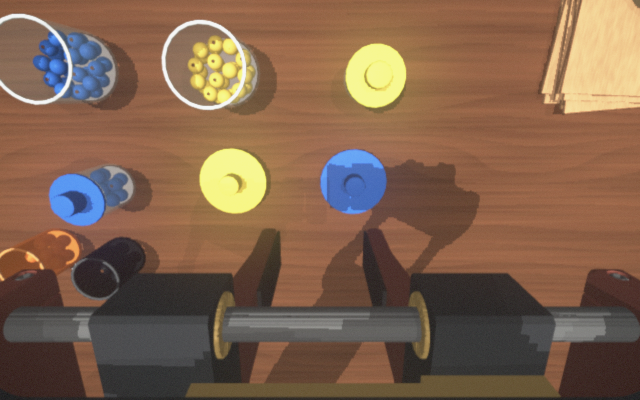

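The narrow yellow lid is seated and centred (376,76; fit within 1 mm at z≈81). Next is lid_wide_blue at (465.2,-258.3).

>>> servo_tool(motion=[{"tx":-0.286,"ty":0.36,"tz":0.6,"wx":0,"wy":0,"wz":0,"hand":0.3},{"tx":-0.286,"ty":0.36,"tz":0.6,"wx":0,"wy":0,"wz":0,"hand":0.3},{"tx":0,"ty":0,"tz":0.9,"wx":0,"wy":0,"wz":0,"hand":0.3},{"tx":0,"ty":0,"tz":0.9,"wx":0,"wy":0,"wz":0,"hand":0.3},{"tx":0,"ty":0,"tz":0.8,"wx":0,"wy":0,"wz":0,"hand":0.2},{"tx":0,"ty":0,"tz":0.5,"wx":0,"wy":0,"wz":0,"hand":0.2},{"tx":0,"ty":0,"tz":0.2,"wx":0,"wy":0,"wz":0,"hand":0.2},{"tx":0,"ty":0,"tz":0.2,"wx":0,"wy":0,"wz":0,"hand":0},{"tx":0,"ty":0,"tz":0,"wx":0,"wy":0,"wz":0,"hand":0},{"tx":0,"ty":0,"tz":0,"wx":0,"wy":0,"wz":0,"hand":-0.2},{"tx":0,"ty":0,"tz":0,"wx":0,"wy":0,"wz":0,"hand":-1},{"tx":0,"ty":0,"tz":0,"wx":0,"wy":0,"wz":0,"hand":-1},{"tx":0,"ty":0,"tz":0,"wx":0,"wy":0,"wz":0,"hand":-1},{"tx":0,"ty":0,"tz":0,"wx":0,"wy":0,"wz":0,"hand":-1}])

```text
t: 21.92
position: [465.6, -258.5, 26.5]
eef_rot: [179.9, -0.1, -0.0]
wrist_force: [-0.3, 0.1, 6.1]
gripper_width: 27.2
gripper_force: 15.0
```

>>> servo_tool(motion=[{"tx":0,"ty":0,"tz":-0.3,"wx":0,"wy":0,"wz":0,"hand":-1},{"tx":0,"ty":0,"tz":-0.9,"wx":0,"wy":0,"wz":0,"hand":-1},{"tx":0,"ty":0,"tz":-1,"wx":0,"wy":0,"wz":0,"hand":-1},{"tx":0,"ty":0,"tz":-0.9,"wx":0,"wy":0,"wz":0,"hand":-1},{"tx":0.313,"ty":-0.741,"tz":0,"wx":0,"wy":0,"wz":0,"hand":-1},{"tx":0.313,"ty":-0.741,"tz":0,"wx":0,"wy":0,"wz":0,"hand":-1},{"tx":0.313,"ty":-0.741,"tz":0,"wx":0,"wy":0,"wz":0,"hand":-1},{"tx":0.313,"ty":-0.741,"tz":0,"wx":0,"wy":0,"wz":0,"hand":-1},{"tx":0.313,"ty":-0.741,"tz":0,"wx":0,"wy":0,"wz":0,"hand":-1},{"tx":0.313,"ty":-0.741,"tz":0,"wx":0,"wy":0,"wz":0,"hand":-1},{"tx":0.313,"ty":-0.741,"tz":0,"wx":0,"wy":0,"wz":0,"hand":-1},{"tx":0.313,"ty":-0.741,"tz":0,"wx":0,"wy":0,"wz":0,"hand":-1},{"tx":0,"ty":0,"tz":0,"wx":0,"wy":0,"wz":0,"hand":-1},{"tx":0,"ty":0,"tz":0.7,"wx":0,"wy":0,"wz":0,"hand":-1},{"tx":0,"ty":0,"tz":0.5,"wx":0,"wy":0,"wz":0,"hand":-1},{"tx":0,"ty":0,"tz":0.1,"wx":0,"wy":0,"wz":0,"hand":-1},{"tx":0,"ty":0,"tz":0,"wx":0,"wy":0,"wz":0,"hand":-1},{"tx":0,"ty":0,"tz":0,"wx":0,"wy":0,"wz":0,"hand":-1}])

```text
t: 24.18
position: [616.0, 97.4, 135.6]
eef_rot: [-180.0, -0.2, -0.0]
wrist_force: [0.0, 0.6, 0.1]
gripper_width: 27.2
gripper_force: 15.0
```

>>> servo_tool(motion=[{"tx":0,"ty":0,"tz":0.2,"wx":0,"wy":0,"wz":0,"hand":-1},{"tx":0,"ty":0,"tz":0.13,"wx":0,"wy":0,"wz":0,"hand":-1},{"tx":0,"ty":0,"tz":0.1,"wx":0,"wy":0,"wz":0,"hand":-1},{"tx":0,"ty":0,"tz":0.03,"wx":0,"wy":0,"wz":0,"hand":-1},{"tx":0,"ty":0,"tz":0,"wx":0,"wy":0,"wz":0,"hand":-1},{"tx":0,"ty":0,"tz":0,"wx":0,"wy":0,"wz":0,"hand":-1}])

```text
t: 24.92
position: [615.2, 97.7, 105.9]
eef_rot: [-180.0, -0.0, 0.0]
wrist_force: [-0.1, 0.6, -0.3]
gripper_width: 27.4
gripper_force: 15.0
```

>>> servo_tool(motion=[{"tx":0,"ty":0,"tz":0.035,"wx":0,"wy":0,"wz":0,"hand":-1},{"tx":0,"ty":0,"tz":0.035,"wx":0,"wy":0,"wz":0,"hand":-1},{"tx":0,"ty":0,"tz":0,"wx":0,"wy":0,"wz":0,"hand":-1},{"tx":0,"ty":0,"tz":0,"wx":0,"wy":0,"wz":0,"hand":-1}])

```text
t: 25.42
position: [615.4, 97.7, 102.4]
eef_rot: [-180.0, -0.1, 0.0]
wrist_force: [-2.2, -0.6, 5.5]
gripper_width: 27.6
gripper_force: 15.0
```

>>> servo_tool(motion=[{"tx":0,"ty":0,"tz":0,"wx":0,"wy":0,"wz":0,"hand":-0.2},{"tx":0,"ty":0,"tz":0,"wx":0,"wy":0,"wz":0,"hand":-0.1},{"tx":0,"ty":0,"tz":0,"wx":0,"wy":0,"wz":0,"hand":0},{"tx":0,"ty":0,"tz":-0.2,"wx":0,"wy":0,"wz":0,"hand":0},{"tx":0,"ty":0,"tz":-0.5,"wx":0,"wy":0,"wz":0,"hand":0},{"tx":0,"ty":0,"tz":-0.8,"wx":0,"wy":0,"wz":0,"hand":0},{"tx":-0.485,"ty":0.41,"tz":-0.475,"wx":0,"wy":0,"wz":0,"hand":0},{"tx":-0.485,"ty":0.41,"tz":-0.475,"wx":0,"wy":0,"wz":0,"hand":0},{"tx":-0.485,"ty":0.41,"tz":-0.475,"wx":0,"wy":0,"wz":0,"hand":0},{"tx":-0.485,"ty":0.41,"tz":-0.475,"wx":0,"wy":0,"wz":0,"hand":0},{"tx":0,"ty":0,"tz":0,"wx":0,"wy":0,"wz":0,"hand":0},{"tx":0,"ty":0,"tz":0,"wx":0,"wy":0,"wz":0,"hand":0}])

```text
t: 26.92
position: [499.1, -0.5, 305.2]
eef_rot: [-180.0, -0.0, -0.0]
wrist_force: [0.0, -0.7, -0.3]
gripper_width: 43.8
gripper_force: 0.0
```

```bash
python3 - <<'E'
from fit2 import *
s=manip.state();print(s["t"],s["position"],s["eef_rot"])
p=wrist();save(p,"w8");pickle.dump(p,open("w8.pkl","wb"))
R["lid_narrow_blue"]=(457.6,86,80,33.5);R["lid_wide_blue"]=(616,97.4,95,46.5)
for n in("lid_narrow_blue","lid_wide_blue","jar_wide_yellow","lid_wide_yellow"): fitone([p],n)
E
```

```text
26.925 [ 4.99066858e+02 -4.86480624e-01  3.05218074e+02] [-1.79981490e+02 -1.85332537e-02 -6.84979226e-03]
lid_narrow_blue views 1 free [456.5  86.3  74.5] 0.87 fixed z [458.1  85.1] 0.85
lid_wide_blue views 1 free [613.3  95.2  98.3] 0.58 fixed z [613.5  95.9] 0.57
jar_wide_yellow views 1 free [610.6 -89.   85.6] 0.94 fixed z [610.2 -88. ] 0.93
lid_wide_yellow views 1 free [466.  -90.7  16.8] 0.83 fixed z [466.5 -90.3] 0.83
```

View pics/w8.png

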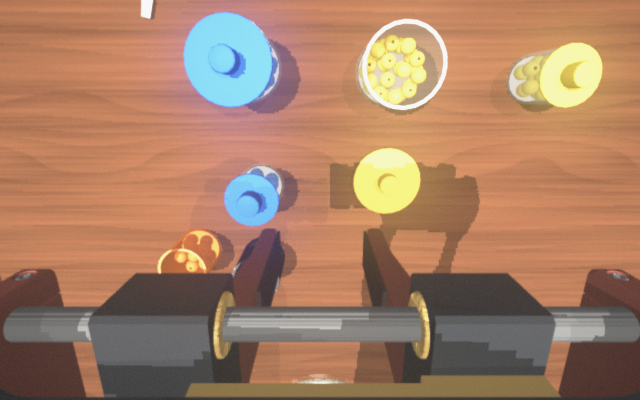

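The blue lid is on the wide blue jar (228,60). Glare weakens that fit, so I'll check it again at the end. Last is lid_wide_yellow at (466.4,-90.8).

>>> servo_tool(motion=[{"tx":-0.182,"ty":0.502,"tz":0.4,"wx":0,"wy":0,"wz":0,"hand":0.3},{"tx":-0.182,"ty":0.502,"tz":0.4,"wx":0,"wy":0,"wz":0,"hand":0.3},{"tx":-0.181,"ty":0.501,"tz":0.4,"wx":0,"wy":0,"wz":0,"hand":0.3},{"tx":0,"ty":0,"tz":0.9,"wx":0,"wy":0,"wz":0,"hand":0.3},{"tx":0,"ty":0,"tz":0.9,"wx":0,"wy":0,"wz":0,"hand":0.3},{"tx":0,"ty":0,"tz":0.8,"wx":0,"wy":0,"wz":0,"hand":0.2},{"tx":0,"ty":0,"tz":0.48,"wx":0,"wy":0,"wz":0,"hand":0.2},{"tx":0,"ty":0,"tz":0.2,"wx":0,"wy":0,"wz":0,"hand":0.2},{"tx":0,"ty":0,"tz":0.2,"wx":0,"wy":0,"wz":0,"hand":0},{"tx":0,"ty":0,"tz":0,"wx":0,"wy":0,"wz":0,"hand":0},{"tx":0,"ty":0,"tz":0,"wx":0,"wy":0,"wz":0,"hand":-0.2},{"tx":0,"ty":0,"tz":0,"wx":0,"wy":0,"wz":0,"hand":-1},{"tx":0,"ty":0,"tz":0,"wx":0,"wy":0,"wz":0,"hand":-1},{"tx":0,"ty":0,"tz":0,"wx":0,"wy":0,"wz":0,"hand":-1},{"tx":0,"ty":0,"tz":0,"wx":0,"wy":0,"wz":0,"hand":-1}])

```text
t: 28.85
position: [466.8, -91.2, 25.7]
eef_rot: [180.0, -0.1, 0.0]
wrist_force: [0.1, 0.1, 5.5]
gripper_width: 27.5
gripper_force: 15.0
```

>>> servo_tool(motion=[{"tx":0,"ty":0,"tz":-0.3,"wx":0,"wy":0,"wz":0,"hand":-1},{"tx":0,"ty":0,"tz":-0.9,"wx":0,"wy":0,"wz":0,"hand":-1},{"tx":0,"ty":0,"tz":-1,"wx":0,"wy":0,"wz":0,"hand":-1},{"tx":0,"ty":0,"tz":-0.9,"wx":0,"wy":0,"wz":0,"hand":-1},{"tx":0.6,"ty":-0.045,"tz":0,"wx":0,"wy":0,"wz":0,"hand":-1},{"tx":0.6,"ty":0,"tz":0,"wx":0,"wy":0,"wz":0,"hand":-1},{"tx":0.6,"ty":0,"tz":0,"wx":0,"wy":0,"wz":0,"hand":-1},{"tx":0.6,"ty":0,"tz":0,"wx":0,"wy":0,"wz":0,"hand":-1},{"tx":0,"ty":0,"tz":0,"wx":0,"wy":0,"wz":0,"hand":-1},{"tx":0,"ty":0,"tz":0.7,"wx":0,"wy":0,"wz":0,"hand":-1},{"tx":0,"ty":0,"tz":0.5,"wx":0,"wy":0,"wz":0,"hand":-1},{"tx":0,"ty":0,"tz":0.1,"wx":0,"wy":0,"wz":0,"hand":-1},{"tx":0,"ty":0,"tz":0,"wx":0,"wy":0,"wz":0,"hand":-1},{"tx":0,"ty":0,"tz":0,"wx":0,"wy":0,"wz":0,"hand":-1},{"tx":0,"ty":0,"tz":0,"wx":0,"wy":0,"wz":0,"hand":-1}])

```text
t: 30.72
position: [610.6, -88.5, 134.4]
eef_rot: [180.0, -0.1, -0.0]
wrist_force: [-0.2, -0.2, -0.4]
gripper_width: 27.3
gripper_force: 15.0
```

>>> servo_tool(motion=[{"tx":0,"ty":0,"tz":0.2,"wx":0,"wy":0,"wz":0,"hand":-1},{"tx":0,"ty":0,"tz":0.13,"wx":0,"wy":0,"wz":0,"hand":-1},{"tx":0,"ty":0,"tz":0.1,"wx":0,"wy":0,"wz":0,"hand":-1},{"tx":0,"ty":0,"tz":0.05,"wx":0,"wy":0,"wz":0,"hand":-1},{"tx":0,"ty":0,"tz":0,"wx":0,"wy":0,"wz":0,"hand":-1},{"tx":0,"ty":0,"tz":0,"wx":0,"wy":0,"wz":0,"hand":-1}])

```text
t: 31.48
position: [610.3, -88.4, 104.2]
eef_rot: [180.0, -0.0, -0.0]
wrist_force: [0.2, -0.9, -0.4]
gripper_width: 27.3
gripper_force: 15.0
```

>>> servo_tool(motion=[{"tx":0,"ty":0,"tz":0.03,"wx":0,"wy":0,"wz":0,"hand":-1},{"tx":0,"ty":0,"tz":0.025,"wx":0,"wy":0,"wz":0,"hand":-1},{"tx":0,"ty":0,"tz":0,"wx":0,"wy":0,"wz":0,"hand":-1},{"tx":0,"ty":0,"tz":0,"wx":0,"wy":0,"wz":0,"hand":-1}])

```text
t: 31.98
position: [610.3, -88.4, 101.7]
eef_rot: [180.0, -0.1, 0.0]
wrist_force: [-2.6, -0.1, 4.8]
gripper_width: 27.7
gripper_force: 15.0
```

Contact at the expected height. Releasing, rising, and viewing once more.

>>> servo_tool(motion=[{"tx":0,"ty":0,"tz":0,"wx":0,"wy":0,"wz":0,"hand":-0.2},{"tx":0,"ty":0,"tz":0,"wx":0,"wy":0,"wz":0,"hand":-0.1},{"tx":0,"ty":0,"tz":0,"wx":0,"wy":0,"wz":0,"hand":0},{"tx":0,"ty":0,"tz":-0.2,"wx":0,"wy":0,"wz":0,"hand":0},{"tx":0,"ty":0,"tz":-0.5,"wx":0,"wy":0,"wz":0,"hand":0},{"tx":0,"ty":0,"tz":-0.8,"wx":0,"wy":0,"wz":0,"hand":0},{"tx":-0.48,"ty":-0.25,"tz":-0.5,"wx":0,"wy":0,"wz":0,"hand":0},{"tx":-0.48,"ty":-0.25,"tz":-0.5,"wx":0,"wy":0,"wz":0,"hand":0},{"tx":-0.48,"ty":-0.25,"tz":-0.5,"wx":0,"wy":0,"wz":0,"hand":0},{"tx":-0.48,"ty":-0.25,"tz":-0.5,"wx":0,"wy":0,"wz":0,"hand":0},{"tx":0,"ty":0,"tz":0,"wx":0,"wy":0,"wz":0,"hand":0},{"tx":0,"ty":0,"tz":0,"wx":0,"wy":0,"wz":0,"hand":0}])

```text
t: 33.48
position: [495.2, -28.5, 310.3]
eef_rot: [180.0, -0.0, 0.0]
wrist_force: [-0.2, -0.1, -0.8]
gripper_width: 43.9
gripper_force: 0.0
```

```bash
python3 - <<'E'
from fit2 import *
p=wrist();save(p,"w9")
R.update(lid_narrow_blue=(457.6,86,80,33.5),lid_wide_blue=(616,97.4,95,46.5),lid_wide_yellow=(610.3,-88.4,95,46.5),lid_narrow_yellow=(601.4,-274.6,80,33.5))
for n in R:
    if n[:3]=="lid": fitone([p],n)
s=manip.camera("side");save(s,"side2")
a=cv2.imread("pics/side2.png")[100:300,220:400];a=cv2.resize(a,(540,600),interpolation=2);cv2.imwrite("pics/side2c.png",a)
E
```

```text
lid_wide_blue views 1 free [613.2  94.2  98.9] 0.67 fixed z [613.4  95.7] 0.66
lid_wide_yellow views 1 free [608.2 -86.8  99.3] 0.94 fixed z [608.6 -87.5] 0.92
lid_narrow_blue views 1 free [456.6  86.2  74.9] 0.86 fixed z [458.   84.7] 0.84
lid_narrow_yellow views 1 free [ 600.3 -269.4   86.1] 0.74 fixed z [ 600.8 -273.6] 0.73
```

View pics/w9.png

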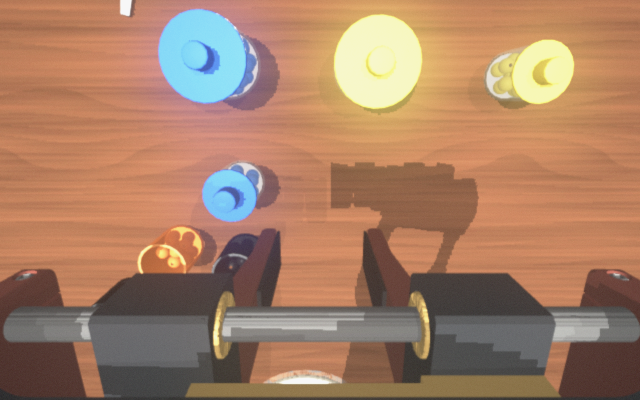

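View pics/side2c.png

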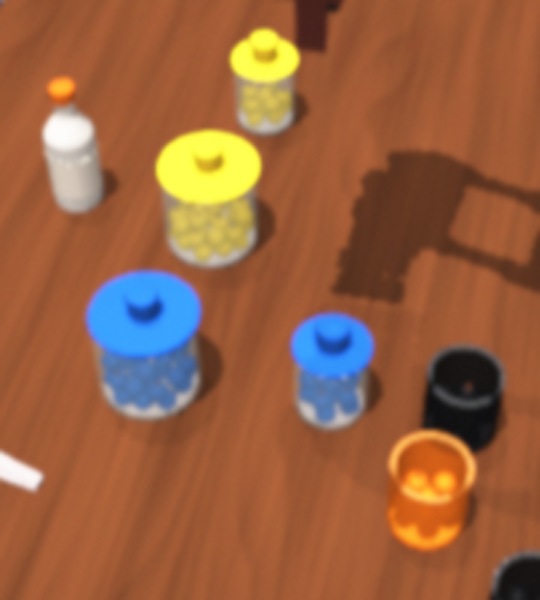

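The side crop and w9 show all four lids flat and centred on the matching jars, with the jars unmoved and the glue bottle and scissors untouched. Handing in.

```bash
python3 -c "
from workcell import manip
print(manip.job_done())"
```

```text
the job is handed in; nothing more can be done
None
```

All four lids sit flat on the jars that match their size and colour, as the final side and wrist views show. The job was handed in at about 34 s, with nothing spilled and the jars, glue bottle and scissors left where they were.

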